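Find the charged grinding jar by its weight and show it to the code reader

TASK

One of the two closed steel grinding jars in the jar rack is charged with heavy balls and the other is empty; they look the same, so lift them clear of the rack one after the other and feel which is heavier. Leave the lighter jar standing in the rack, and finish holding the heavier one in the gripper, upright and still, its base about 25 mm above the middle of the code reader's glass window and touching nothing but the fingers. Show only the heavier jar to the reader, do not tip either jar over, and leave the other things on the bench where they are.

Things in the scene. Friction and masses are not known exactly. Their poses are not given: they have to be found in the camera images.
- jar_a: closed round steel grinding jar, 44 mm diameter, 76 mm tall, straight sides, flat base with an etched code, knurled lid of the same diameter. Origin: centre of the underside, z up. Starts upright in either rack recess. The two look alike; one holds only a light plastic disc, the other firmly packed balls: at least 0.15 kg heavier (both under 0.7 kg). Which is which cannot be seen.
- jar_b: closed round steel grinding jar, 44 mm diameter, 76 mm tall, straight sides, flat base with an etched code, knurled lid of the same diameter. Origin: centre of the underside, z up. Starts upright in either rack recess. The two look alike; one holds only a light plastic disc, the other firmly packed balls: at least 0.15 kg heavier (both under 0.7 kg). Which is which cannot be seen.
- jar_rack: fixed grey polymer block 84 x 190 x 24 mm (x, y, z) with two round recesses side by side along its y axis; placed and turned differently each time. Origin: centre of the underside, on the bench; x is across the row, y along it.
- jar_rack_hole0 (a point): centre of one recess of the jar rack at the level of its top face (24 mm above the bench, 50 mm from the rack's middle along +y of the rack). The recess is 50 mm in diameter and 12 mm deep, so a standing jar's base is 12 mm below this point and its lid 64 mm above it.
- jar_rack_hole1 (a point): the same for the other recess, 50 mm from the rack's middle along -y of the rack.
- reader: fixed code reader, a white box 104 x 112 x 57 mm (x, y, z) with a black frame and a square glass window in its top, looking straight up; placed and turned differently each time, on the other side of the bench's middle line from the jar rack. Origin: centre of the underside.
- reader_window (a point): middle of the reader's glass window (64 mm square), 57 mm above the bench; z up.
- specimen_pot: bystander: small white pot with an orange lid, 42 mm diameter, 49 mm tall, near the middle line between rack and reader. Origin: centre of the underside.
- marker: bystander: white marker pen with a blue cap, 136 mm long, 15 mm thick, lying near the middle line, nearest the robot. Origin: middle of the white part's underside, x towards the cap.
- ball_dish: bystander: white dish, 68 mm diameter, 23 mm tall, with three spare 20 mm grinding balls fast in it, near the middle line at the back. Origin: centre of the underside.
- reagent_bottle: bystander: amber bottle with a blue cap, 56 mm diameter, 115 mm tall, at the back left. Origin: centre of the underside.
- tip_box: bystander: orange pipette-tip box with a clear lid, 82 x 120 x 61 mm, at the back right. Origin: centre of the underside.
- lab_spatula: bystander: flat steel laboratory spatula with a black grip, 180 mm long, 7 mm thick, lying at the left of the bench. Origin: on its underside near the middle, x towards the wide blade.
- timer: bystander: flat white bench timer with a small display and three buttons, 62 x 72 x 27 mm, at the right of the bench. Origin: centre of the underside.
Not all that is in view belongs to the job. There is more than one size of the jar_rack; the one meant has the size given above.

How it is judged:
On the way, in this order (a step that is already met when the one before it is completed fails the run):
1. the lighter jar is lifted by the fingers, base 10 mm or more above the rack's top, while the heavier (over 4.9 N on the rack) stands there free (the heavier may have been lifted before) (((z of jar_a in the frame of jar_rack_hole0 above 0.01 m and contact force between the fingers and jar_a above 0.5 N and contact force between jar_b and jar_rack above 4.9 N and contact force between the fingers and jar_b below 0.1 N) or (z of jar_b in the frame of jar_rack_hole0 above 0.01 m and contact force between the fingers and jar_b above 0.5 N and contact force between jar_a and jar_rack above 4.9 N and contact force between the fingers and jar_a below 0.1 N))), for 0.2 s.
2. both jars stand in the rack, let go ((horizontal distance between jar_a and jar_rack_hole0 below 0.008 m or horizontal distance between jar_a and jar_rack_hole1 below 0.008 m) and z of each of jar_a, jar_b in the frame of jar_rack_hole0 below -0.008 m and angle between each of jar_a, jar_b's own z axis and vertical below 0.08 rad and contact force between the fingers and jar_a below 0.1 N and linear speed of each of jar_a, jar_b below 0.02 m/s and (horizontal distance between jar_b and jar_rack_hole0 below 0.008 m or horizontal distance between jar_b and jar_rack_hole1 below 0.008 m) and contact force between the fingers and jar_b below 0.1 N), for 0.2 s.
3. the heavier jar is lifted clear by the fingers, and the lighter (under 4.6 N on the rack) stands there free (((z of jar_a in the frame of jar_rack_hole0 above 0.01 m and contact force between the fingers and jar_a above 0.5 N and (horizontal distance between jar_b and jar_rack_hole0 below 0.008 m or horizontal distance between jar_b and jar_rack_hole1 below 0.008 m) and z of jar_b in the frame of jar_rack_hole0 below -0.008 m and angle between jar_b's own z axis and vertical below 0.08 rad and contact force between the fingers and jar_b below 0.1 N and linear speed of jar_b below 0.02 m/s and contact force between jar_b and jar_rack between 1.5 and 4.6 N) or (z of jar_b in the frame of jar_rack_hole0 above 0.01 m and contact force between the fingers and jar_b above 0.5 N and (horizontal distance between jar_a and jar_rack_hole0 below 0.008 m or horizontal distance between jar_a and jar_rack_hole1 below 0.008 m) and z of jar_a in the frame of jar_rack_hole0 below -0.008 m and angle between jar_a's own z axis and vertical below 0.08 rad and contact force between the fingers and jar_a below 0.1 N and linear speed of jar_a below 0.02 m/s and contact force between jar_a and jar_rack between 1.5 and 4.6 N))), for 0.2 s.
At the end, for the whole second after the job is handed in: The heavier jar is held still by the fingers, upright within 0.12 rad, its base 10 to 45 mm above the window and within 15 mm of its middle, not touching the reader; the lighter (under 4.6 N on the rack) stands let go in a recess (within 8 mm, base down, upright within 0.08 rad) (((horizontal distance between jar_a and reader_window below 0.015 m and z of jar_a in the frame of reader_window between 0.01 and 0.045 m and angle between jar_a's own z axis and vertical below 0.12 rad and linear speed of each of jar_a, jar_b below 0.02 m/s and contact force between the fingers and jar_a above 1 N and contact force between jar_a and reader below 0.05 N and (horizontal distance between jar_b and jar_rack_hole0 below 0.008 m or horizontal distance between jar_b and jar_rack_hole1 below 0.008 m) and z of jar_b in the frame of jar_rack_hole0 below -0.008 m and angle between jar_b's own z axis and vertical below 0.08 rad and contact force between the fingers and jar_b below 0.1 N and contact force between jar_b and jar_rack between 1.5 and 4.6 N) or (horizontal distance between jar_b and reader_window below 0.015 m and z of jar_b in the frame of reader_window between 0.01 and 0.045 m and angle between jar_b's own z axis and vertical below 0.12 rad and linear speed of each of jar_b, jar_a below 0.02 m/s and contact force between the fingers and jar_b above 1 N and contact force between jar_b and reader below 0.05 N and (horizontal distance between jar_a and jar_rack_hole0 below 0.008 m or horizontal distance between jar_a and jar_rack_hole1 below 0.008 m) and z of jar_a in the frame of jar_rack_hole0 below -0.008 m and angle between jar_a's own z axis and vertical below 0.08 rad and contact force between the fingers and jar_a below 0.1 N and contact force between jar_a and jar_rack between 1.5 and 4.6 N))); the arm keeps its last pose, push and grip.
It fails at once if the lighter jar is shown to the reader: within 40 mm of the window's middle sideways and less than 80 mm above it, while the heavier stands in the rack ((horizontal distance between jar_a and reader_window below 0.04 m and z of jar_a in the frame of reader_window below 0.08 m and contact force between jar_b and jar_rack above 4.9 N and contact force between the fingers and jar_b below 0.1 N) or (horizontal distance between jar_b and reader_window below 0.04 m and z of jar_b in the frame of reader_window below 0.08 m and contact force between jar_a and jar_rack above 4.9 N and contact force between the fingers and jar_a below 0.1 N)).
It fails at once if a jar is tipped by more than 0.8 rad (angle between any of jar_a, jar_b's own z axis and vertical above 0.8 rad).
It fails at once if another thing on the bench is moved by more than 25 mm (distance of any of specimen_pot, marker, ball_dish, reagent_bottle, tip_box, lab_spatula, timer from where it was at the start of the episode above 0.025 m).
It also fails if it takes over 69 s, if anything falls off the work surface, if the arm or the gripper's body presses on something with over 40 N, if the wrist force passes 120 N, or if a joint passes its speed limit or range.

ROBOT

A 6-joint arm with a two-finger parallel gripper is mounted at the origin on the work surface. World frame = base frame: x ahead of the robot, y to its left, z up, the work surface at z = 0. Lengths are in m, angles in rad, forces in N, time in s.
With the tool pointing down it reaches from about 0.35 to 0.725 m from the base axis. Payload 4.3 kg.
Tool frame: the origin (TCP) lies at the very end of the fingers, on their centre line; the grasp point (between the pads) lies 19 mm behind it; z points along the fingers, y is the line along which they close (so a half turn about z gives the same grasp; the last joint's range is limited). The gripper opens to 85 mm and grips with 20 to 120 N. Pads are 22 mm wide; open, the fingers measure 114 mm over their backs; the gripper's body (76 mm by 85 mm) begins 54 mm behind the grasp point. The pads swing forward as they close: fully open they stand 13 mm farther back than shut.
Start: joints at [1.06, 0.377, 0.081, 1.274, 0, 1.46], TCP at [0.224, 0.529, 0.231] pointing down, gripper open.
Joint ranges: [-2.72, 2.72], [-0.84, 1.66], [-1.02, 1.22], [-1.77, 2.12], [-1.37, 1.28], [-3.14, 3.14]. Speed limits (rad/s): [2.57, 2.57, 3.14, 3.14, 3.14, 3.14].

INTERFACE

Orientations are given as a 3x3 rotation matrix whose columns are the frame's x, y, z axes.
In Python, from workcell import bot gives the robot as it stands.
- The arm moves only by the tool drive_tool, never from a script. Its argument "plan" is a list of rows, each an object with "xyz": the shift along the tool's x, y, z in m, a list of three; "delta_rot": the turn, a rotation vector about the tool's x, y, z in degrees, a list of three. A call has 1 to 20 rows; each row is the pose to reach, as a shift and turn from the pose commanded when the call began, along the tool's axes at that moment; what a row does not reach only later rows make up. A row lasts 1/12 s, in which the tool goes at most 41.7 mm and 7.16 degrees, less where a joint would pass 70% of its speed; a pose out of reach is approached as far as the arm can. A call with a gripper value outside its range is refused whole. "claw" is the gripper's target within -1 to 1 (fully open at 1, half-way at 0, shut at -1), set as the call begins (left out, the last holds). The fingers move at their own pace and stop on an object; "newtons" is the grip in N (left out, the last holds). Time passes only in rows, so rows that repeat a pose let the fingers close. It gives the time, the measured TCP pose, the force, the opening and the grip force at its end, in the units of the state.
- bot.sense(): the state, without advancing time (a new reading comes with each control period).
- bot.grab_frame(name): name is "side" or "top"; returns the picture (420x560x3 uint8, red, green, blue); there is no depth.
- bot.camera_info(name): a dict with "fx", "fy", "cx", "cy" (pixels), "xyz" and "attitude" of the camera in the world. Camera axes: x right, y down, z forward; pixel columns grow to the right and rows downward; lengths in m; the calibration is good to about 2 mm. A picture is of the moment at which its call begins. camera_info takes no time and is no camera call.
- bot.sign_off(): hands the job in; it is judged then, once.
The state is a dict: "t": time; "qpos": joint angles; "joint_velocities": joint speeds; "joint_efforts": joint torques, N m; "tcp_pos": TCP position; "orientation": TCP orientation; "force": force on the tool from outside, world axes, zero at the start; "ft_torque": the same for the moment, N m; "opening": finger opening in m; "finger_force": force on a finger pad.
Only numpy, scipy, OpenCV 4.12 (cv2) and the standard library are available. Lean on these libraries where they do the work, as an engineer would, in place of code of your own. Each camera call takes 0.05 s, during which the arm holds its last target. There are 200 camera calls.

## Working session

There is one attempt and no reset: what is moved stays moved. The work goes in short steps, Python scripts to look and compute and a tool call to move; the robot and the scene stay as the last step left them, time stands still between calls to the robot, and variables do not carry over. Pictures are saved under pics/ and viewed, at most 10 in all, crops included, and the job is handed in when it is done.

Besides the shell and the picture viewer there is one more tool, called after "Request:" as name(argument=value, ...) on one line, values as JSON. drive_tool: Moves the arm, as the interface text tells. Its arguments: {"type":"object","properties":{"plan":{"type":"array"},"claw":{"type":"number"},"newtons":{"type":"number"}},"required":["plan"]}

```bash
mkdir -p pics; python3 - <<'E'
from workcell import bot
import cv2
for n in("top","side"):
    cv2.imwrite(f"pics/{n}0.png",bot.grab_frame(n)[:,:,::-1]); print(n,bot.camera_info(n))
print(bot.sense())
E
```

```text
top {'fx': 396.2846092225459, 'fy': 396.2846092225459, 'cx': 280.63827945660546, 'cy': 208.71108332431052, 'xyz': array([0.47629122, 0.01134518, 1.02275   ]), 'attitude': array([[-0.01207079, -0.99867822,  0.04996113],
       [-0.99954754,  0.01067449, -0.02812077],
       [ 0.02755029, -0.05027796, -0.9983552 ]])}
side {'fx': 456.1829697730331, 'fy': 456.1829697730331, 'cx': 274.2137567794584, 'cy': 207.74208272257158, 'xyz': array([ 0.22843504, -1.03661978,  0.7364154 ]), 'attitude': array([[ 0.95572243, -0.16044155,  0.2466843 ],
       [-0.29425706, -0.51329655,  0.80618821],
       [-0.00272389, -0.84308075, -0.53778009]])}
{'t': 0.1, 'qpos': array([1.05965916e+00, 3.78004340e-01, 7.97890364e-02, 1.27439607e+00,
       3.68603390e-06, 1.46052833e+00]), 'joint_velocities': array([ 0.00082931, -0.00084992,  0.00159989,  0.00064078,  0.00063673,
        0.00140596]), 'joint_efforts': array([ 1.12670295e-03, -4.64694214e+01,  2.70582211e+01,  1.20373367e-02,
       -1.65083984e-04,  1.66023585e-05]), 'tcp_pos': array([0.22407005, 0.52892217, 0.23045756]), 'orientation': array([[-9.20722083e-01,  3.90217955e-01, -8.91078342e-04],
       [ 3.90218920e-01,  9.20720747e-01, -1.58125701e-03],
       [ 2.03399440e-04, -1.80361387e-03, -9.99998353e-01]]), 'force': array([ 0.57881488, -0.56965088, -0.7889163 ]), 'ft_torque': array([ 0.02609988, -0.02989143, -0.03064766]), 'finger_force': 0.0, 'opening': 0.08568210210181036}
```

View pics/top0.png

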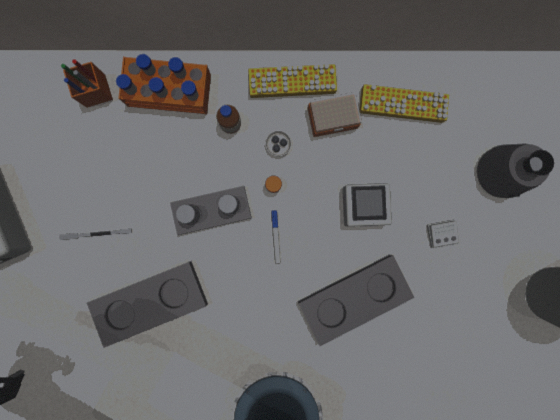

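View pics/side0.png

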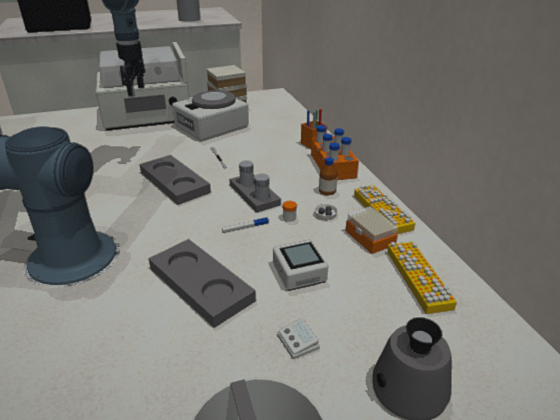

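The top view shows the 2-jar rack around (211,211), with jar lids at about (186,214) and (228,204). The reader is at (368,204), the pot at (274,184), and the marker spans (275,212)-(277,262). The two larger empty racks are decoys. Next I'll measure these.

```bash
cat > h.py <<'E'
import numpy as np,cv2
from workcell import bot
def ray(n,uv,z):
    c=bot.camera_info(n); d=c['attitude']@np.array([(uv[0]-c['cx'])/c['fx'],(uv[1]-c['cy'])/c['fy'],1.])
    p=np.array(c['xyz']); return p+d*(z-p[2])/d[2]
def proj(n,P):
    c=bot.camera_info(n); q=c['attitude'].T@(np.array(P)-c['xyz']); return np.array([c['cx']+c['fx']*q[0]/q[2],c['cy']+c['fy']*q[1]/q[2]])
E
python3 - <<'E'
from h import *
im=cv2.imread("pics/top0.png")
a=cv2.resize(im[175:245,160:260],None,fx=4,fy=4,interpolation=cv2.INTER_CUBIC)
b=cv2.resize(im[170:240,330:410],None,fx=4,fy=4,interpolation=cv2.INTER_CUBIC)
s=cv2.imread("pics/side0.png")
c=cv2.resize(s[150:220,220:290],None,fx=4,fy=4,interpolation=cv2.INTER_CUBIC)
d=cv2.resize(s[230:300,260:340],None,fx=4,fy=4,interpolation=cv2.INTER_CUBIC)
w=np.zeros((560,760,3),np.uint8)
w[:280,:400]=a;w[:280,420:740]=b;w[280:,:280]=c;w[280:,420:740]=d
cv2.imwrite("pics/crop.png",np.clip(w*1.5,0,255).astype(np.uint8))
g=cv2.cvtColor(im,cv2.COLOR_BGR2GRAY)
for u in [(186,214),(228,204),(200,220),(212,212),(180,200),(368,204),(350,195)]: print(u,g[u[1],u[0]])
E
```

```text
(186, 214) 109
(228, 204) 115
(200, 220) 70
(212, 212) 80
(180, 200) 95
(368, 204) 84
(350, 195) 128
```

View pics/crop.png

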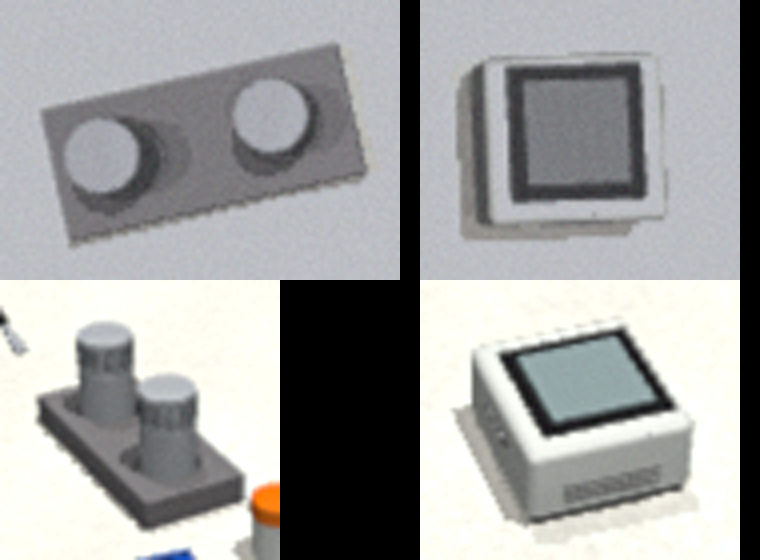

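The crop clearly shows the lids at about (185.5,214) and (227.5,204), and the reader's black frame centred near (368,204) in the top view. I'll get exact numbers from masks.

```bash
python3 - <<'E'
from h import *
im=cv2.imread("pics/top0.png"); g=cv2.cvtColor(im,cv2.COLOR_BGR2GRAY)
def best(mask,near,inv=False):
    cs,_=cv2.findContours(mask.astype(np.uint8),cv2.RETR_EXTERNAL,cv2.CHAIN_APPROX_NONE)
    cs=[c for c in cs if cv2.contourArea(c)>60]
    return min(cs,key=lambda c:np.hypot(*(np.array(cv2.minEnclosingCircle(c)[0])-near)))
G=cv2.resize(g,None,fx=4,fy=4,interpolation=cv2.INTER_CUBIC)
f=lambda uv:(np.array(uv)+.5)/4-.5
# rack outline (dark blob incl. lids filled)
m=np.zeros_like(G);sub=(slice(175*4,245*4),slice(160*4,260*4)); m[sub]=(cv2.GaussianBlur(G,(5,5),0)[sub]<88)
m=cv2.morphologyEx(m,cv2.MORPH_CLOSE,np.ones((7,7)))
c=best(m,(844,844)); r=cv2.minAreaRect(c); P=[ray('top',f(p),.024) for p in cv2.boxPoints(r)]
print('rack c',ray('top',f(r[0]),.024),'sides',np.linalg.norm(P[0]-P[1]),np.linalg.norm(P[1]-P[2]))
print(np.round(P,4))
L=[]
for n in [(186,214),(228,204)]:
    s=np.zeros_like(G); cv2.circle(s,(n[0]*4,n[1]*4),60,1,-1)
    c=best((G>94)&(s>0),(n[0]*4,n[1]*4)); e=cv2.fitEllipse(c); (x,y),rr=cv2.minEnclosingCircle(c)
    p=ray('top',f(e[0]),.088); L.append(p); print('lid',f(e[0]),p,'d',np.array(e[1])/4/396*.935, ray('top',f((x,y)),.088))
d=L[0]-L[1]; print('spacing',np.linalg.norm(d),'mid',(L[0]+L[1])/2,'yaw of row',np.degrees(np.arctan2(d[1],d[0])))
s=np.zeros_like(G); s[170*4:240*4,345*4:395*4]=1
c=best((G<100)&(s>0)&(np.arange(G.shape[1])[None]>1390),(1472,820)); r=cv2.minAreaRect(c)
p=ray('top',f(r[0]),.057); print('frame',f(r[0]),r[1],r[2],p,'size',np.array(r[1])/4/396*.966)
q=proj('side',p); print('side proj window',q, [proj('side',x) for x in L])
# obstacles
for n,(uv,z) in dict(pot=((274,184),.049),bottle=((228,115),.115),tip=((334,117),.061),timer=((444,234),.027),dish=((278,144),.023),markblue=((275,213),.015),markend=((277,262),.015)).items(): print(n,ray('top',uv,z))
si=cv2.imread('pics/side0.png')
for x in L: print(ray('side',proj('side',x),.088))
hs=cv2.cvtColor(si,cv2.COLOR_BGR2GRAY); m=np.zeros_like(hs); m[235:280,270:335]=hs[235:280,270:335]<60
c=best(m,(300,255)); print('side frame minrect',cv2.minAreaRect(c),ray('side',cv2.minAreaRect(c)[0],.057))
E
```

```text
rack c [0.52338092 0.15880478 0.024     ] sides 0.19009011515755575 0.08612874627270511
[[0.5449 0.2607 0.024 ]
 [0.5859 0.0751 0.024 ]
 [0.5018 0.0566 0.024 ]
 [0.4615 0.2416 0.024 ]]
lid [184.69567871 213.40565491] [0.51445076 0.21026492 0.088     ] d [0.04204978 0.04252268] [0.51457565 0.21027385 0.088     ]
lid [227.05574036 203.26727295] [0.53725709 0.11111606 0.088     ] d [0.0418107  0.04230393] [0.53710571 0.11123743 0.088     ]
spacing 0.10173802364453395 mid [0.52585393 0.16069049 0.088     ] yaw of row 102.95390963280376
frame [368.59213257 202.71502686] (140.05172729492188, 139.1271209716797) 87.8591079711914 [ 0.53706482 -0.2322918   0.057     ] size [0.08541033 0.08484646]
side proj window [299.38276468 253.9594047 ] [array([244.81956529, 163.15002357]), array([260.42363767, 176.65470358])]
pot [ 5.86252408e-01 -4.32238772e-04  4.90000000e-02]
bottle [0.74007944 0.10497313 0.115     ]
tip [ 0.74970451 -0.15026758  0.061     ]
timer [ 0.45744074 -0.43060156  0.027     ]
dish [ 0.69143885 -0.01208495  0.023     ]
markblue [ 0.51594844 -0.00255531  0.015     ]
markend [ 0.39187013 -0.00620481  0.015     ]
[0.51445076 0.21026492 0.088     ]
[0.53725709 0.11111606 0.088     ]
side frame minrect ((301.1095275878906, 254.97470092773438), (22.6358585357666, 38.45097732543945), 77.00537872314453) [ 0.53967662 -0.23717071  0.057     ]
```

Everything fits: the spacing is 102 mm against 100, the rack measures 190x86 mm, and the frame is square. The window is at about (0.538,-0.234). I'll write a helper that computes the moves.

```bash
cat >> h.py <<'E'
from scipy.spatial.transform import Rotation as Rn
def delta(P,yaw=12.9):
    """shift+turn in tool axes to TCP P, tool down, closing axis at yaw deg"""
    s=bot.sense(); R=s['orientation']; y=np.array([np.cos(np.radians(yaw)),np.sin(np.radians(yaw)),0]); z=np.array([0,0,-1.])
    T=np.c_[np.cross(y,z),y,z]
    print('xyz',np.round(R.T@(np.array(P)-s['tcp_pos']),4),'rot',np.round(Rn.from_matrix(R.T@T).as_rotvec(degrees=True),2),'at',np.round(s['tcp_pos'],4),'q',np.round(s['qpos'],2),'F',np.round(s['force'],2),'open',round(s['opening'],4),s['finger_force'],'t',s['t'])
E
python3 -c "
from h import *
delta((.5137,.2095,.17))"
```

```text
xyz [-0.3913 -0.181   0.0607] rot [-1.000e-01  4.000e-02  5.413e+01] at [0.2241 0.5289 0.2305] q [1.06 0.38 0.08 1.27 0.   1.46] F [ 0.58 -0.57 -0.79] open 0.0857 0.0 t 0.1
```

Request:
drive_tool(plan=[{"xyz":[-0.391,-0.181,0.061],"delta_rot":[0,0,54.1]},{"xyz":[-0.391,-0.181,0.061],"delta_rot":[0,0,54.1]},{"xyz":[-0.391,-0.181,0.061],"delta_rot":[0,0,54.1]},{"xyz":[-0.391,-0.181,0.061],"delta_rot":[0,0,54.1]},{"xyz":[-0.391,-0.181,0.061],"delta_rot":[0,0,54.1]},{"xyz":[-0.391,-0.181,0.061],"delta_rot":[0,0,54.1]},{"xyz":[-0.391,-0.181,0.061],"delta_rot":[0,0,54.1]},{"xyz":[-0.391,-0.181,0.061],"delta_rot":[0,0,54.1]},{"xyz":[-0.391,-0.181,0.061],"delta_rot":[0,0,54.1]},{"xyz":[-0.391,-0.181,0.061],"delta_rot":[0,0,54.1]},{"xyz":[-0.391,-0.181,0.061],"delta_rot":[0,0,54.1]},{"xyz":[-0.391,-0.181,0.061],"delta_rot":[0,0,54.1]},{"xyz":[-0.391,-0.181,0.061],"delta_rot":[0,0,54.1]},{"xyz":[-0.391,-0.181,0.061],"delta_rot":[0,0,54.1]},{"xyz":[-0.391,-0.181,0.061],"delta_rot":[0,0,54.1]},{"xyz":[-0.391,-0.181,0.061],"delta_rot":[0,0,54.1]}], claw=1, newtons=40)

```text
t: 1.43
tcp_pos: [0.5129, 0.2114, 0.1705]
orientation: [[-0.226, 0.974, -0.0], [0.974, 0.226, 0.0], [0.0, 0.0, -1.0]]
force: [-0.1, 0.7, 1.1]
opening: 0.0859
finger_force: 0.0
```

```bash
python3 -c "
from h import *
delta((.5137,.2095,.04))
a=bot.grab_frame('side');b=bot.grab_frame('top')
c=np.hstack([cv2.resize(a[80:280,130:330],None,fx=1.9,fy=1.9),cv2.resize(b[110:310,110:310],None,fx=1.9,fy=1.9)])
cv2.imwrite('pics/c1.png',c[:,:,::-1])"
```

```text
xyz [-0.002   0.0003  0.1305] rot [ 0.   -0.01  0.15] at [0.5129 0.2114 0.1705] q [ 0.28  0.36 -0.1   1.11  0.    1.62] F [-0.05  0.72  1.14] open 0.0859 0.0 t 1.4333
```

View pics/c1.png

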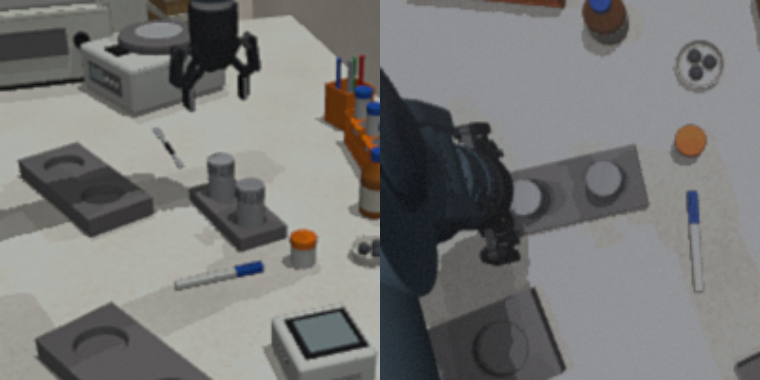

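The gripper hangs above the left jar. I'll check the fingertip projections against both images.

```bash
python3 -c "
from h import *
s=bot.sense();p=s['tcp_pos'];y=s['orientation'][:,1]
for n,o,k in(('side',(130,80),0),('top',(110,110),380)):
    for e in(-.045,0,.045):
        for dz in (0,.013): print(n,e,dz,(proj(n,p+e*y+[0,0,dz])-o)*1.9+[k,0])
print(s['tcp_pos'],s['force'])
"
```

```text
side -0.045 0 [189.69524339 117.37618191]
side -0.045 0.013 [189.23742944 109.71607417]
side 0 0 [215.28519062 111.40487855]
side 0 0.013 [214.96395855 103.82029671]
side 0.045 0 [240.18059105 105.59564469]
side 0.045 0.013 [239.98872822  98.08534225]
top -0.045 0 [514.43113724 233.73770247]
top -0.045 0.013 [511.79518781 233.86665762]
top 0 0 [505.36317006 194.81020337]
top 0 0.013 [502.59208388 194.33309061]
top 0.045 0 [496.33559656 156.05610862]
top 0.045 0.013 [493.43061211 154.97836198]
[0.5131529  0.21120138 0.17057756] [ 0.31100502 -0.14703141 -0.10931507]
```

Tip projections match the image, so the calibration holds. Descending and gripping.

Request:
drive_tool(plan=[{"xyz":[-0.002,0,0.04],"delta_rot":[0,0,0]},{"xyz":[-0.002,0,0.075],"delta_rot":[0,0,0]},{"xyz":[-0.002,0,0.1],"delta_rot":[0,0,0]},{"xyz":[-0.002,0,0.12],"delta_rot":[0,0,0]},{"xyz":[-0.002,0,0.135],"delta_rot":[0,0,0]},{"xyz":[-0.002,0,0.135],"delta_rot":[0,0,0]},{"xyz":[-0.002,0,0.135],"delta_rot":[0,0,0]}])

```text
t: 2.12
tcp_pos: [0.5131, 0.2086, 0.0349]
orientation: [[-0.225, 0.974, -0.002], [0.974, 0.225, -0.0], [0.0, -0.002, -1.0]]
force: [-0.4, 0.6, 0.3]
opening: 0.0853
finger_force: 0.0
```

Request:
drive_tool(plan=[{"xyz":[0,0,0]},{"xyz":[0,0,0]},{"xyz":[0,0,0]},{"xyz":[0,0,0]},{"xyz":[0,0,0]},{"xyz":[0,0,0]},{"xyz":[0,0,0]},{"xyz":[0,0,0]}], claw=-1, newtons=50)

```text
invalid input
```

Rows apparently need `delta_rot` too.

Request:
drive_tool(plan=[{"xyz":[0,0,0],"delta_rot":[0,0,0]},{"xyz":[0,0,0],"delta_rot":[0,0,0]},{"xyz":[0,0,0],"delta_rot":[0,0,0]},{"xyz":[0,0,0],"delta_rot":[0,0,0]},{"xyz":[0,0,0],"delta_rot":[0,0,0]},{"xyz":[0,0,0],"delta_rot":[0,0,0]},{"xyz":[0,0,0],"delta_rot":[0,0,0]},{"xyz":[0,0,0],"delta_rot":[0,0,0]}], claw=-1, newtons=50)

```text
t: 2.78
tcp_pos: [0.5155, 0.2087, 0.0369]
orientation: [[-0.224, 0.975, 0.003], [0.975, 0.224, 0.001], [0.0, 0.003, -1.0]]
force: [-0.3, -0.2, 6.8]
opening: 0.0427
finger_force: 50.3
```

Request:
drive_tool(plan=[{"xyz":[0,0,-0.01],"delta_rot":[0,0,0]},{"xyz":[0,0,-0.02],"delta_rot":[0,0,0]},{"xyz":[0,0,-0.035],"delta_rot":[0,0,0]},{"xyz":[0,0,-0.04],"delta_rot":[0,0,0]},{"xyz":[0,0,-0.04],"delta_rot":[0,0,0]},{"xyz":[0,0,-0.04],"delta_rot":[0,0,0]},{"xyz":[0,0,-0.04],"delta_rot":[0,0,0]},{"xyz":[0,0,-0.04],"delta_rot":[0,0,0]},{"xyz":[0,0,-0.04],"delta_rot":[0,0,0]}])

```text
t: 3.53
tcp_pos: [0.5135, 0.2081, 0.0745]
orientation: [[-0.224, 0.975, -0.002], [0.975, 0.224, -0.0], [-0.0, -0.002, -1.0]]
force: [-0.1, -0.6, -3.9]
opening: 0.0422
finger_force: 51.5
```

```bash
cat >> h.py <<'E'
def weigh(n=16):
    F=[];E=[]
    for i in range(n): a=bot.grab_frame('side'); s=bot.sense(); F.append(s['force']); E.append(s['joint_efforts'])
    print('F',np.mean(F,0),'sd',np.std(F,0),'eff',np.mean(E,0)); return a
E
python3 -c "
from h import *
a=weigh();delta((.5137,.2095,.04))
cv2.imwrite('pics/c2.png',cv2.resize(a[90:240,170:320],None,fx=3,fy=3)[:,:,::-1])"
```

```text
F [ 0.26993112 -0.06903526 -3.70318999] sd [0.35645966 0.5903026  0.56956581] eff [ 1.49070138e-04 -4.78582149e+01  2.50825748e+01  5.44008629e-03
  6.97775398e-03 -2.17967601e-06]
xyz [ 0.0012 -0.0002  0.0353] rot [ 0.01 -0.01  0.04] at [0.5142 0.2084 0.0753] q [ 0.27  0.43 -0.26  0.88  0.    1.62] F [ 0.22  0.55 -3.28] open 0.0428 51.53002582490444 t 4.3333
```

View pics/c2.png

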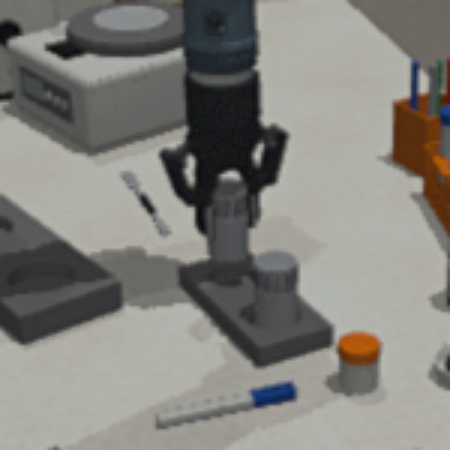

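Jar hangs upright, clear of the rack, weighing about 3.7 N, so it's probably the lighter one. I'll put it back and release it.

Request:
drive_tool(plan=[{"xyz":[0,0,0.015],"delta_rot":[0,0,0]},{"xyz":[0,0,0.025],"delta_rot":[0,0,0]},{"xyz":[0,0,0.032],"delta_rot":[0,0,0]},{"xyz":[0,0,0.036],"delta_rot":[0,0,0]},{"xyz":[0,0,0.039],"delta_rot":[0,0,0]},{"xyz":[0,0,0.039],"delta_rot":[0,0,0]},{"xyz":[0,0,0.039],"delta_rot":[0,0,0]}])

```text
t: 4.92
tcp_pos: [0.5136, 0.2082, 0.0369]
orientation: [[-0.224, 0.975, -0.001], [0.975, 0.224, -0.0], [-0.0, -0.001, -1.0]]
force: [-3.7, -1.3, 3.7]
opening: 0.0425
finger_force: 51.9
```

Request:
drive_tool(plan=[{"xyz":[0,0,0],"delta_rot":[0,0,0]},{"xyz":[0,0,0],"delta_rot":[0,0,0]},{"xyz":[0,0,0],"delta_rot":[0,0,0]},{"xyz":[0,0,0],"delta_rot":[0,0,0]},{"xyz":[0,0,0],"delta_rot":[0,0,0]},{"xyz":[0,0,0],"delta_rot":[0,0,0]},{"xyz":[0,0,0],"delta_rot":[0,0,0]},{"xyz":[0,0,0],"delta_rot":[0,0,0]}], claw=1)

```text
t: 5.58
tcp_pos: [0.5142, 0.2083, 0.0363]
orientation: [[-0.224, 0.975, 0.0], [0.975, 0.224, 0.0], [0.0, 0.0, -1.0]]
force: [-0.5, 0.1, 0.5]
opening: 0.0854
finger_force: 0.0
```

Request:
drive_tool(plan=[{"xyz":[0,0,-0.03],"delta_rot":[0,0,0]},{"xyz":[0,0,-0.07],"delta_rot":[0,0,0]},{"xyz":[0,0,-0.11],"delta_rot":[0,0,0]},{"xyz":[0,0,-0.13],"delta_rot":[0,0,0]},{"xyz":[0,0,-0.13],"delta_rot":[0,0,0]},{"xyz":[0,0,-0.13],"delta_rot":[0,0,0]}])

```text
t: 6.08
tcp_pos: [0.5155, 0.2087, 0.1678]
orientation: [[-0.224, 0.975, 0.004], [0.975, 0.224, 0.001], [0.0, 0.004, -1.0]]
force: [-0.5, -0.6, -0.2]
opening: 0.0853
finger_force: 0.0
```

```bash
python3 -c "
from h import *
a=weigh(4);delta((.5362,.1107,.17));delta((.5362,.1107,.036))
b=bot.grab_frame('top')
c=np.hstack([cv2.resize(a[90:240,170:320],None,fx=2.5,fy=2.5),cv2.resize(b[140:290,130:280],None,fx=2.5,fy=2.5)])
cv2.imwrite('pics/c3.png',c[:,:,::-1])"
```

```text
F [ 0.47701533 -0.4307867   0.01427033] sd [0.31795063 0.37738172 0.10059256] eff [ 7.19920889e-03 -4.58038643e+01  2.68135782e+01 -2.27742386e-02
  5.03263320e-04  1.70159209e-06]
xyz [-0.1     0.001  -0.0056] rot [-0.2   0.01  0.04] at [0.5128 0.2079 0.1644] q [ 0.27  0.36 -0.11  1.1   0.    1.62] F [ 0.38 -0.06  0.12] open 0.0853 0.0 t 6.2833
xyz [-0.1     0.0015  0.1284] rot [-0.2   0.01  0.04] at [0.5128 0.2079 0.1644] q [ 0.27  0.36 -0.11  1.1   0.    1.62] F [ 0.38 -0.06  0.12] open 0.0853 0.0 t 6.2833
```

View pics/c3.png

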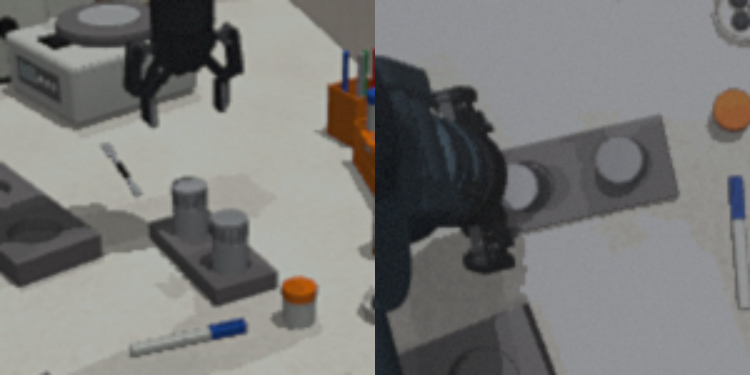

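The first jar is back upright in its recess and free. Next is the second jar. The pot is 120 mm away, clear of the gripper.

Request:
drive_tool(plan=[{"xyz":[-0.04,0.001,0],"delta_rot":[0,0,0]},{"xyz":[-0.08,0.001,0],"delta_rot":[0,0,0]},{"xyz":[-0.1,0.001,0],"delta_rot":[0,0,0]},{"xyz":[-0.1,0.001,0],"delta_rot":[0,0,0]},{"xyz":[-0.1,0.001,0],"delta_rot":[0,0,0]},{"xyz":[-0.1,0.001,0],"delta_rot":[0,0,0]}])

```text
t: 6.83
tcp_pos: [0.5368, 0.1115, 0.1655]
orientation: [[-0.224, 0.975, -0.002], [0.975, 0.224, 0.001], [0.001, -0.002, -1.0]]
force: [0.2, -0.3, 0.4]
opening: 0.0854
finger_force: 0.0
```

```bash
python3 -c "
from h import *
delta((.5362,.1107,.036))"
```

```text
xyz [-0.0008 -0.0006  0.1295] rot [-0.09 -0.05  0.04] at [0.5368 0.1115 0.1655] q [ 0.09  0.35 -0.13  1.09  0.    1.43] F [ 0.23 -0.3   0.44] open 0.0854 0.0 t 6.8333
```

Request:
drive_tool(plan=[{"xyz":[-0.001,0,0.04],"delta_rot":[0,0,0]},{"xyz":[-0.001,0,0.075],"delta_rot":[0,0,0]},{"xyz":[-0.001,0,0.1],"delta_rot":[0,0,0]},{"xyz":[-0.001,0,0.12],"delta_rot":[0,0,0]},{"xyz":[-0.001,0,0.129],"delta_rot":[0,0,0]},{"xyz":[-0.001,0,0.129],"delta_rot":[0,0,0]},{"xyz":[-0.001,0,0.129],"delta_rot":[0,0,0]}])

```text
t: 7.42
tcp_pos: [0.5375, 0.1109, 0.0375]
orientation: [[-0.225, 0.974, -0.001], [0.974, 0.225, 0.0], [0.0, -0.0, -1.0]]
force: [1.4, 1.0, 0.5]
opening: 0.0854
finger_force: 0.0
```

Request:
drive_tool(plan=[{"xyz":[0,0,0],"delta_rot":[0,0,0]},{"xyz":[0,0,0],"delta_rot":[0,0,0]},{"xyz":[0,0,0],"delta_rot":[0,0,0]},{"xyz":[0,0,0],"delta_rot":[0,0,0]},{"xyz":[0,0,0],"delta_rot":[0,0,0]},{"xyz":[0,0,0],"delta_rot":[0,0,0]},{"xyz":[0,0,0],"delta_rot":[0,0,0]},{"xyz":[0,0,0],"delta_rot":[0,0,0]}], claw=-1, newtons=60)

```text
t: 8.08
tcp_pos: [0.5386, 0.1102, 0.0388]
orientation: [[-0.224, 0.975, 0.002], [0.975, 0.224, 0.0], [-0.0, 0.002, -1.0]]
force: [-1.2, -0.1, 6.0]
opening: 0.042
finger_force: 60.4
```

Request:
drive_tool(plan=[{"xyz":[0,0,-0.01],"delta_rot":[0,0,0]},{"xyz":[0,0,-0.02],"delta_rot":[0,0,0]},{"xyz":[0,0,-0.035],"delta_rot":[0,0,0]},{"xyz":[0,0,-0.04],"delta_rot":[0,0,0]},{"xyz":[0,0,-0.04],"delta_rot":[0,0,0]},{"xyz":[0,0,-0.04],"delta_rot":[0,0,0]},{"xyz":[0,0,-0.04],"delta_rot":[0,0,0]},{"xyz":[0,0,-0.04],"delta_rot":[0,0,0]}])

```text
t: 8.75
tcp_pos: [0.5369, 0.11, 0.0764]
orientation: [[-0.224, 0.975, -0.002], [0.975, 0.224, -0.0], [0.0, -0.002, -1.0]]
force: [-0.5, -0.0, -6.5]
opening: 0.0423
finger_force: 62.1
```

```bash
python3 -c "
from h import *
weigh(10);delta((.5362,.1107,.2))"
```

```text
F [-2.36358214e-03 -2.59848901e-01 -6.26696148e+00] sd [0.56382999 0.28964775 0.47491983] eff [ 2.79747399e-04 -4.86217657e+01  2.59137375e+01  1.35916279e-02
  9.60273278e-03  1.27596067e-05]
xyz [ 0.0009 -0.0014 -0.1227] rot [ 0.   -0.01  0.03] at [0.5378 0.1101 0.0773] q [ 0.09  0.42 -0.27  0.88  0.    1.43] F [ 0.59  0.05 -6.09] open 0.0417 62.09839643910527 t 9.25
```

The second jar weighs 6.3 N against 3.7 N, so it is the heavier. Raising it and carrying it to the reader.

Request:
drive_tool(plan=[{"xyz":[0,0,-0.02],"delta_rot":[0,0,0]},{"xyz":[0,0,-0.05],"delta_rot":[0,0,0]},{"xyz":[0,0,-0.08],"delta_rot":[0,0,0]},{"xyz":[-0.01,-0.002,-0.1],"delta_rot":[0,0,0]},{"xyz":[-0.035,-0.008,-0.1],"delta_rot":[0,0,0]},{"xyz":[-0.065,-0.015,-0.1],"delta_rot":[0,0,0]},{"xyz":[-0.095,-0.022,-0.1],"delta_rot":[0,0,0]},{"xyz":[-0.125,-0.029,-0.1],"delta_rot":[0,0,0]},{"xyz":[-0.155,-0.036,-0.1],"delta_rot":[0,0,0]},{"xyz":[-0.185,-0.043,-0.1],"delta_rot":[0,0,0]},{"xyz":[-0.215,-0.05,-0.1],"delta_rot":[0,0,0]},{"xyz":[-0.245,-0.056,-0.1],"delta_rot":[0,0,0]},{"xyz":[-0.275,-0.063,-0.1],"delta_rot":[0,0,0]},{"xyz":[-0.3,-0.069,-0.1],"delta_rot":[0,0,0]},{"xyz":[-0.32,-0.074,-0.1],"delta_rot":[0,0,0]},{"xyz":[-0.335,-0.077,-0.1],"delta_rot":[0,0,0]},{"xyz":[-0.335,-0.077,-0.1],"delta_rot":[0,0,0]},{"xyz":[-0.335,-0.077,-0.1],"delta_rot":[0,0,0]},{"xyz":[-0.335,-0.077,-0.1],"delta_rot":[0,0,0]}])

```text
t: 10.83
tcp_pos: [0.5376, -0.2328, 0.1771]
orientation: [[-0.224, 0.975, -0.0], [0.975, 0.224, 0.001], [0.001, -0.0, -1.0]]
force: [0.2, 0.3, -5.6]
opening: 0.0421
finger_force: 62.9
```

```bash
python3 -c "
from h import *
delta((.538,-.2335,.1075))"
```

```text
xyz [-0.0009  0.0003  0.0696] rot [-0.01 -0.07  0.07] at [ 0.5376 -0.2328  0.1771] q [-0.52  0.42  0.    1.16  0.    0.83] F [ 0.24  0.3  -5.58] open 0.0421 62.92806135490537 t 10.8333
```

Request:
drive_tool(plan=[{"xyz":[0,0,0.02],"delta_rot":[0,0,0]},{"xyz":[0,0,0.04],"delta_rot":[0,0,0]},{"xyz":[-0.001,0,0.055],"delta_rot":[0,0,0]},{"xyz":[-0.001,0,0.065],"delta_rot":[0,0,0]},{"xyz":[-0.001,0,0.069],"delta_rot":[0,0,0]},{"xyz":[-0.001,0,0.069],"delta_rot":[0,0,0]},{"xyz":[-0.001,0,0.069],"delta_rot":[0,0,0]},{"xyz":[-0.001,0,0.069],"delta_rot":[0,0,0]}])

```text
t: 11.5
tcp_pos: [0.5389, -0.2348, 0.1096]
orientation: [[-0.224, 0.975, 0.002], [0.975, 0.224, -0.001], [-0.001, 0.002, -1.0]]
force: [1.2, 0.5, -6.0]
opening: 0.0421
finger_force: 62.9
```

```bash
python3 -c "
from h import *
a=weigh(6);delta((.538,-.2335,.1075))
p=bot.sense()['tcp_pos']
for z in(.082,.158): print((proj('side',[p[0],p[1],z])-[220,140])*3)
b=bot.grab_frame('top')
c=np.hstack([cv2.resize(a[140:300,220:350],None,fx=3,fy=3),cv2.resize(b[140:300,270:400],None,fx=3,fy=3)])
cv2.imwrite('pics/c4.png',c[:,:,::-1])"
```

```text
F [ 0.08238107 -0.09990423 -6.30533922] sd [0.20122111 0.33461475 0.48725538] eff [ 5.52417609e-02 -5.21171331e+01  2.73762178e+01  4.63241240e-03
  1.17817677e-02  1.56906048e-04]
xyz [0.0013 0.0001 0.0013] rot [0.04 0.03 0.03] at [ 0.5382 -0.2348  0.1088] q [-0.52  0.46 -0.11  0.99  0.    0.83] F [-0.13  0.19 -6.84] open 0.0422 62.87377841770649 t 11.8
[241.48556703 318.41243654]
[244.32839336 238.15133644]
```

View pics/c4.png

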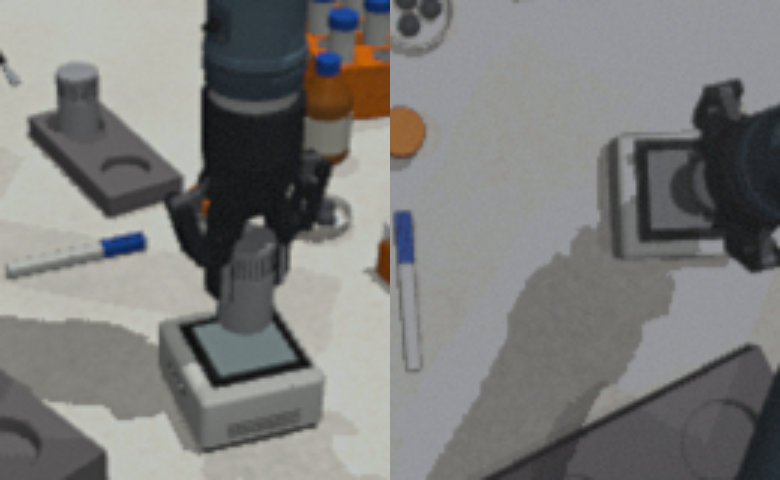

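The side view shows the jar upright above the window, with its base's front edge at about (243,333) and the predicted base centre at (241,318). That agrees with a base about 25 mm above the glass. The lighter jar stands in the rack.

```bash
python3 -c "
from workcell import bot
print(bot.sign_off())"
```

```text
the job is handed in; nothing more can be done
None
```

I handed the job in with the heavier jar (about 6.3 N, against 3.7 N for the other) held upright about 25 mm above the reader window and the lighter jar standing free in the rack; sign-off returned no verdict.

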